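# Load the vase dryer and start it

## Robot

A 7-joint arm with a two-finger parallel gripper is mounted at the origin on the work surface. World frame = base frame: x ahead of the robot, y to its left, z up, the work surface at z = 0. Lengths are in m, angles in rad, forces in N, time in s.
With the tool pointing down it reaches from about 0.4 to 0.85 m from the base axis. Payload 10.4 kg.
Tool frame: the origin (TCP) lies midway between the tips of the shut fingers; the grasp point (between the pads) lies 19 mm behind it; z points along the fingers, y is the line along which they close (so a half turn about z gives the same grasp; the last joint's range is limited). The gripper opens to 87 mm and grips with 3 to 60 N. Pads are 19 mm wide; open, the fingers measure 117 mm over their backs; the gripper's body (75 mm by 190 mm) begins 51 mm behind the grasp point.
Start: joints at [-1.186, 0.332, -0.065, 1.46, 0.022, 1.35, -0.088], TCP at [0.248, 0.574, 0.223] pointing down, gripper open.
Joint ranges: [-2.6, 2.6], [-0.5, 2.12], [-1.47, 1.34], [0.16, 2.42], [-1.27, 4.41], [0.06, 2.06], [-2.6, 2.6]. Speed limits (rad/s): [2.22, 2.22, 2.79, 2.79, 3.14, 3.14, 3.14].

## Interface

Orientations are given as a unit quaternion [x, y, z, w].
In Python, from bench import r gives the robot as it stands.
- The arm moves only by the tool move_arm, never from a script. Its argument "targets" is a list of rows, each a list of 3 entries, a list of its own where there are three numbers: the shift along the tool's x, y, z in cm, then the turn, a rotation vector about the tool's x, y, z in rad, then the opening in per cent of the stroke, from 0 (shut) to 100 (fully open). In form: [[[x, y, z], [wx, wy, wz], gripper], ...]. A call has 1 to 20 rows; each row shifts and turns the commanded pose from where the row before left it, along the tool's axes as they then stand; what a row does not reach is not made up. A row lasts 1/8 s, in which the tool goes at most 62.5 mm and 10.7 degrees, less where a joint would pass 70% of its speed; a pose out of reach is approached as far as the arm can. A call with a gripper value outside its range is refused whole. The fingers move at their own pace and stop on an object; "grip_force" is the grip in N (left out, the last holds). Time passes only in rows, so rows that do not move let the fingers close. It gives the time, the measured TCP pose, the force, the opening and the grip force at its end, in the units of the state.
- r.read_state(): the state, without advancing time (a new reading comes with each control period).
- r.camera(name): name is "scene" or "top" or "wrist"; returns a dict with "image" (480x640x3 uint8, blue, green, red), "vertical_fov" (degrees; the focal length in pixels is half the picture's height over the tangent of half this angle, whatever the lens; pixels are square), "cx", "cy" (the principal point, pixels), "k1" (the pictures are not rectified: a ray, as slopes to the right and down, at radius r is drawn at 1 + k1 r^2 times it, then the intrinsics apply), "cam_to_world" (4x4, takes a point from camera to world coordinates). Camera axes: x right, y down, z forward; pixel columns grow to the right and rows downward; lengths in m; the calibration is good to about 2 mm. A picture is of the moment at which its call begins. There is no depth.
- r.close_job(): hands the job in; it is judged then, once.
The state is a dict: "time": time; "joint_positions": joint angles; "joint_vel": joint speeds; "joint_torque": joint torques, N m; "ee_pos": TCP position; "eef_rot": TCP orientation; "ft_force": force on the tool from outside, world axes, zero at the start; "torque": the same for the moment, N m; "width": finger opening in m; "grip_force": force on a finger pad.
Only numpy, scipy, OpenCV 4.12 (cv2) and the standard library are available. Lean on these libraries where they do the work, as an engineer would, in place of code of your own. Each camera call takes 0.05 s, during which the arm holds its last target. There are 200 camera calls.

## Task

Put every white vase upright on the wooden tray while it stands on the rollers, and pull the dryer's drop-down door fully down. Then push the loaded tray along the rollers and over the door into the bay until it is fully home against the back wall, push the door up until it is fully shut, and last of all throw the red switch fully on. Leave the green vase and everything else on the bench where it is.

Things in the scene. Friction and masses are not known exactly. Their poses are not given: they have to be found in the camera images.
- line: the fixed drying line: roller bed leading to a drying bay. Origin on the table under the middle of the bay's mouth, z up, y = travel from the rollers into the bay, x across. Seven passive rollers (tops 90 mm above the table) at y = -155 to -425 mm, axes along x, between yellow side rails, tops 105 mm high, inner faces at x = +-83 mm
- bay_floor (a point): middle of the bay's floor, 87 mm above the table, at y = 103 mm of the line; axes as the line's. The bay is open at the top: floor from y = 2 mm (mouth) to the back wall's inner face at y = 205 mm of the line; steel side walls, inner faces at x = +-83 mm, outer +-95 mm; wall tops 165 mm above the table
- control (a point): top middle of the blue control box behind the bay, 120 mm above the table, at y = 275 mm of the line; box 110 mm (x) by 90 mm (y); the switch stands on it; axes as the line's
- door (a joint): the bay's bottom-hinged front door, rad: 0 = shut (upright), grows as it swings down towards the rollers, 1.571 = fully down (level, a stop), its inner face then bridging rollers and bay at 88.5 mm height. Steel panel 162 mm wide, 12 thick, reaching 80 mm from the hinge; at its free edge a red tab 50 mm wide, 14 thick. Stiff hinge (about 0.35 N m): it stays where it is left
- door_hinge (a point): middle of the door's hinge axis (axis along the line's x), 82.5 mm above the table, 6 mm before the mouth; its axes are those of the line
- door_tab (a point): the point in the middle of the red tab to grip, 108 mm from the hinge (the tab runs from 80 to 128 mm); it moves with the door. Its x lies along the hinge axis (across the 50 mm width), its z points from the hinge to the tab
- switch (a joint): toggle lever of the dryer, rad: 0 = off (leaning against the line's travel, to the line's -y), 1.0 = on (leaning to the line's +y); stays where it is left, needs about 1 N at the tip
- switch_tip (a point): centre of the red ball (26 mm across) at the tip of the switch lever, 70 mm from its pivot; the pivot lies above the middle of the control box (line x = 0, y = 275 mm), 142 mm above the table, so the ball is about 203 mm high and 34 mm to either side of the pivot at off and on
- tray: wooden ware tray standing on the rollers, 150 mm wide (x) and 190 mm long (y, along the line), 0.35 kg; origin: centre of its underside; floor 6 mm thick, rim 8 mm thick, 25 mm high. It slides freely between the rails; against the bay's back wall its origin is at 110 mm on the line's y
- vase_a: unglazed white bud vase, 85 mm tall: heavy foot 54 mm across, round belly 58 mm across at 16 mm height, narrowing up to 46 mm height, then a straight round neck 32 mm across, rim 36 mm; about 0.15 kg. Origin: centre of its underside, z up. Two to four white vases are there; None at the start: this one is absent
- vase_b: unglazed white bud vase, 85 mm tall: heavy foot 54 mm across, round belly 58 mm across at 16 mm height, narrowing up to 46 mm height, then a straight round neck 32 mm across, rim 36 mm; about 0.15 kg. Origin: centre of its underside, z up. Two to four white vases are there; None at the start: this one is absent
- vase_c: unglazed white bud vase, 85 mm tall: heavy foot 54 mm across, round belly 58 mm across at 16 mm height, narrowing up to 46 mm height, then a straight round neck 32 mm across, rim 36 mm; about 0.15 kg. Origin: centre of its underside, z up. Two to four white vases are there; None at the start: this one is absent
- vase_d: unglazed white bud vase, 85 mm tall: heavy foot 54 mm across, round belly 58 mm across at 16 mm height, narrowing up to 46 mm height, then a straight round neck 32 mm across, rim 36 mm; about 0.15 kg. Origin: centre of its underside, z up. Two to four white vases are there; None at the start: this one is absent
- glazed_vase: vase of the same shape as the white ones (85 mm tall) but glazed green; not part of the batch, leave it alone
- blue_bowl: blue bowl, 120 mm across, 50 mm tall; leave alone
- glaze_jar: glaze jar, 70 mm across, 100 mm tall; leave alone
- slip_can: can of slip, 84 mm across, 110 mm tall; leave alone
- clay_block: brown block of clay 120 x 80 x 60 mm; leave alone
- spatula: spatula lying flat, about 250 mm long; leave alone
- oxide_jar: small jar with red cap, 60 mm across, 80 mm tall; leave alone
There are look-alikes about, which are no part of the job. What is shaped like the vase_c but blue or pink is not meant.

How it is judged:
On the way, in this order (a step that is already met when the one before it is completed fails the run):
1. the door is fully down and every white vase stands upright on the tray, which is still on the rollers (value of joint door above 1.45 rad and y of tray in the frame of line below -0.1 m and x of vase_a in the frame of tray between -0.067 and 0.067 m and y of vase_a in the frame of tray between -0.087 and 0.087 m and z of vase_a in the frame of tray between 0 and 0.016 m and angle between each of vase_a, vase_b, vase_c, vase_d's own z axis and vertical below 0.15 rad and x of vase_b in the frame of tray between -0.067 and 0.067 m and y of vase_b in the frame of tray between -0.087 and 0.087 m and z of vase_b in the frame of tray between 0 and 0.016 m and x of vase_c in the frame of tray between -0.067 and 0.067 m and y of vase_c in the frame of tray between -0.087 and 0.087 m and z of vase_c in the frame of tray between 0 and 0.016 m and x of vase_d in the frame of tray between -0.067 and 0.067 m and y of vase_d in the frame of tray between -0.087 and 0.087 m and z of vase_d in the frame of tray between 0 and 0.016 m), for 0.3 s.
2. the tray is home against the back of the bay (y of tray in the frame of line above 0.098 m and z of tray in the frame of line below 0.098 m and angle between tray's own z axis and vertical below 0.06 rad), for 0.2 s.
3. the door is shut behind it (value of joint door below 0.06 rad), for 0.3 s.
4. the switch is on (value of joint switch above 0.8 rad), for 0.2 s.
At the end, for the whole second after the job is handed in: every white vase stands upright (within 0.15 rad) and at rest on the tray's floor inside its rim, the tray lies level in the bay within 12 mm of the back wall, the door is shut (below 0.06 rad) and the switch is on (above 0.8 rad) (all of step 2 and x of vase_a in the frame of tray between -0.067 and 0.067 m and y of vase_a in the frame of tray between -0.087 and 0.087 m and z of vase_a in the frame of tray between 0 and 0.016 m and angle between each of vase_a, vase_b, vase_c, vase_d's own z axis and vertical below 0.15 rad and x of vase_b in the frame of tray between -0.067 and 0.067 m and y of vase_b in the frame of tray between -0.087 and 0.087 m and z of vase_b in the frame of tray between 0 and 0.016 m and x of vase_c in the frame of tray between -0.067 and 0.067 m and y of vase_c in the frame of tray between -0.087 and 0.087 m and z of vase_c in the frame of tray between 0 and 0.016 m and x of vase_d in the frame of tray between -0.067 and 0.067 m and y of vase_d in the frame of tray between -0.087 and 0.087 m and z of vase_d in the frame of tray between 0 and 0.016 m and value of joint door below 0.06 rad and value of joint switch above 0.8 rad and linear speed of each of vase_a, vase_b, vase_c, vase_d, tray below 0.02 m/s); the robot touches nothing.
It fails at once if the green vase is moved more than 40 mm (distance of glazed_vase from where it was at the start of the episode above 0.04 m).
It fails at once if another bystander is moved more than 40 mm (distance of any of blue_bowl, glaze_jar, slip_can, clay_block, spatula, oxide_jar from where it was at the start of the episode above 0.04 m).
Of vase_a, vase_b, vase_c, vase_d only 2 to 4 are there at a start; the rules pass over those that are not, and their reading is None.
At some moment in a run one of vase_a, vase_b, vase_c, vase_d may be knocked a few centimetres aside while the robot is not near it.
It also fails if it takes over 210 s, if anything falls off the work surface, if the arm or the gripper's body presses on something with over 40 N, if the wrist force passes 120 N, or if a joint passes its speed limit or range.

## Working session

There is one attempt and no reset: what is moved stays moved. The work goes in short steps, Python scripts to look and compute and a tool call to move; the robot and the scene stay as the last step left them, time stands still between calls to the robot, and variables do not carry over. Pictures are saved under pics/ and viewed, at most 14 in all, crops included, and the job is handed in when it is done.

Besides the shell and the picture viewer there is one more tool, called as a command line: name --argument value ..., lists and objects as JSON in quotes. move_arm: Moves the arm, as the interface text tells. Its arguments: {"type":"object","properties":{"targets":{"type":"array"},"grip_force":{"type":"number"}},"required":["targets"]}

```bash
mkdir -p pics
cat > h.py <<'E'
import numpy as np, cv2
from bench import r
from scipy.spatial.transform import Rotation as R
def snap(n,f=None):
    c=r.camera(n)
    if f: cv2.imwrite('pics/'+f,c['image'])
    np.savez('/tmp/'+n+'.npz',**c)
    return c
def K(c):
    f=240/np.tan(np.radians(float(c['vertical_fov']))/2)
    return np.array([[f,0,c['cx']],[0,f,c['cy']],[0,0,1.]])
def pix2w(c,uv,z):
    T=np.array(c['cam_to_world'])
    p=cv2.undistortPoints(np.array([[uv]],float),K(c),np.array([float(c['k1']),0,0,0]))[0,0]
    d=T[:3,:3]@[p[0],p[1],1]; o=T[:3,3]
    return o+d*(z-o[2])/d[2]
def w2pix(c,P):
    T=np.linalg.inv(np.array(c['cam_to_world']))
    return cv2.projectPoints(np.array(P,float).reshape(-1,1,3),cv2.Rodrigues(T[:3,:3])[0],T[:3,3],K(c),np.array([float(c['k1']),0,0,0]))[0][:,0]
E
python3 - <<'E'
from h import *
for n in('scene','top'):
    c=snap(n,n+'0.png'); print(n,c['vertical_fov'],c['cx'],c['cy'],c['k1'],np.round(c['cam_to_world'],3).tolist())
print(r.read_state())
E
```

```text
scene 55.8569449343593 315.3755960053966 242.68542185101157 -0.11051197165286827 [[-0.523, 0.628, -0.576, 1.216], [0.852, 0.396, -0.342, 0.356], [0.014, -0.67, -0.743, 1.013], [0.0, 0.0, 0.0, 1.0]]
top 55.67798762974391 310.8474704762685 241.86597205890357 -0.021034134937070834 [[-0.028, -0.994, 0.107, 0.429], [-1.0, 0.027, -0.005, -0.06], [0.002, -0.107, -0.994, 1.317], [0.0, 0.0, 0.0, 1.0]]
{'time': 0.1, 'joint_positions': array([-1.18561051,  0.33277688, -0.06469266,  1.46080028,  0.02164198,
        1.34987784, -0.08849011]), 'joint_vel': array([-4.20417869e-04, -2.43632167e-03, -1.00367856e-03, -3.37357352e-04,
       -5.60732067e-05,  4.17436640e-04, -2.33040549e-03]), 'joint_torque': array([ 2.10200451e-03, -6.24538922e+01,  2.50116969e-02, -3.90719926e+01,
       -6.15523523e-02,  3.66361847e-02,  4.62425805e-05]), 'ee_pos': array([0.24775611, 0.57345721, 0.22188058]), 'eef_rot': array([ 2.02468312e-01,  9.79288641e-01, -5.78569063e-04, -7.18525669e-05]), 'ft_force': array([-0.34067464,  0.22698267, -0.18761245]), 'torque': array([-0.01454793, -0.02019911, -0.03273838]), 'grip_force': 0.0, 'width': 0.08709297970055414}
```

View pics/top0.png

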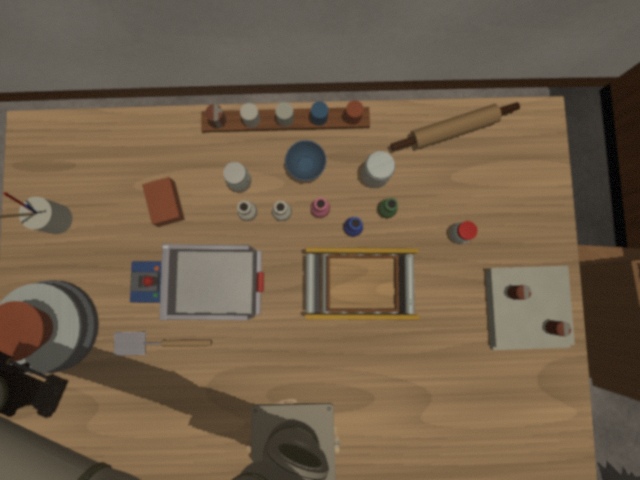

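View pics/scene0.png

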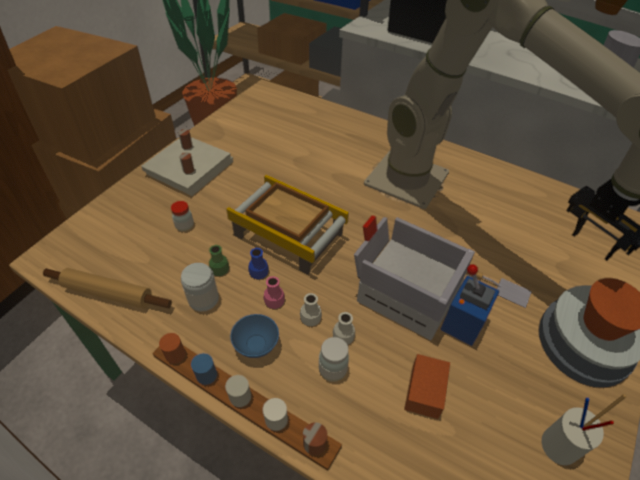

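Two candidates for white vases in the top view: (245,210) and (281,210). The look-alikes are pink (320,207), blue (354,226) and green (388,207). White cylinders at (237,177), (379,168) and on the rack are jars or cups. Next I'll enlarge to confirm and measure the line.

Run:
```python
import cv2,numpy as np
a=cv2.imread('pics/top0.png')[190:330,120:430]; s=cv2.imread('pics/scene0.png')[200:350,180:500]
a=cv2.resize(a,None,fx=2.5,fy=2.5,interpolation=cv2.INTER_CUBIC)
cv2.imwrite('pics/topc.png',a)
cv2.imwrite('pics/scenec.png',cv2.resize(s,None,fx=2.5,fy=2.5,interpolation=cv2.INTER_CUBIC))
```

```text
(no output)
```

View pics/topc.png

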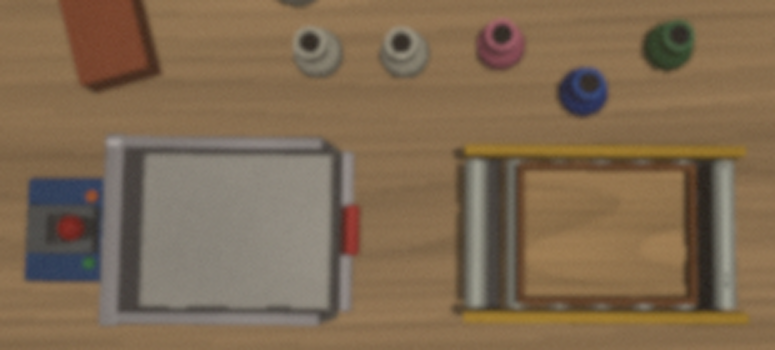

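View pics/scenec.png

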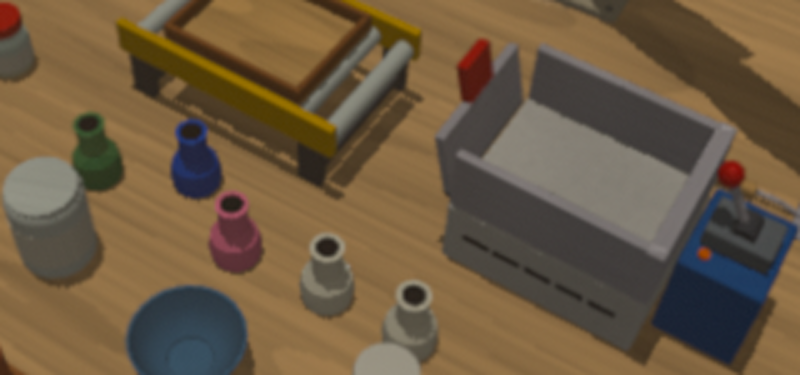

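Run:
```python
from h import *
c=np.load('/tmp/top.npz'); s=np.load('/tmp/scene.npz')
P=lambda x,y:((x+.5)/2.5-.5+120,(y+.5)/2.5-.5+190)
S=lambda x,y:((x+.5)/2.5-.5+180,(y+.5)/2.5-.5+200)
def show(n,uv,z,cam=c): print(n,np.round(pix2w(cam,uv,z)*1000,1))
for n,x,y,z in [('vase1',312,41,.085),('vase2',402,42,.085),('vase1foot',317,53,.012),('vase2foot',404,54,.012),('ball',70,228,.203),('green',681,36,.085),('pink',501,34,.085),('blue',588,83,.085),
 ('backL',107,137,.165),('backR',101,323,.165),('frontL',323,140,.165),('frontR',322,322,.165),
 ('railLin0',470,157,.105),('railLin1',735,157,.105),('railRin0',470,312,.105),('railRin1',735,312,.105),
 ('tabtopL',358,206,.21),('tabtopR',358,255,.21),('tray1',515,163,.121),('tray2',696,163,.121),('tray3',515,307,.121),('tray4',696,307,.121),
 ('roller1',477,235,.09),('roller7',724,235,.09)]:
    show(n,P(x,y),z)
for n,x,y,z in [('vase2',327,247,.085),('vase1',414,295,.085),('ball',731,174,.203),('tabtop',475,45,.21),('green',90,124,.085)]:
    show('S '+n,S(x,y),z,s)
```

```text
vase1 [665.4 113.8  85. ]
vase2 [661.5  14.8  85. ]
vase1foot [665.1 118.4  12. ]
vase2foot [661.1  17.1  12. ]
ball [463.6 336.6 203. ]
green [ 659.9 -292.7   85. ]
pink [667.5 -94.4  85. ]
blue [ 610.4 -188.1   85. ]
backL [556.4 313.2 165. ]
backR [368.8 318.  165. ]
frontL [547.3  92.5 165. ]
frontR [364.  96. 165.]
railLin0 [530.9 -56.7 105. ]
railLin1 [ 523.1 -340.7  105. ]
railRin0 [366.8 -52.2 105. ]
railRin1 [ 358.8 -332.3  105. ]
tabtopL [477.2  53.3 210. ]
tabtopR [429.8  54.1 210. ]
tray1 [ 521.9 -104.   121. ]
tray2 [ 516.6 -295.3  121. ]
tray3 [371.5 -99.4 121. ]
tray4 [ 366.1 -288.2  121. ]
roller1 [447.8 -61.9  90. ]
roller7 [ 440.3 -327.9   90. ]
S vase2 [662.4  16.8  85. ]
S vase1 [665.7 117.7  85. ]
S ball [464.4 336.5 203. ]
S tabtop [448.1  58.3 210. ]
S green [ 662.4 -288.    85. ]
```

The crops show two white vases with dark mouths: top px (244.8,206.4) and (280.8,206.8), heights consistent in both cameras. Pink, blue and green are look-alikes to leave alone. The door's tab sits about 33 mm ahead of the hinge line, so the door is slightly ajar. The tray is on the rollers.

Line pose: origin ≈ (455, 95.5) mm, yaw ≈ -0.03.

```bash
cat >> h.py <<'E'
O=np.array([.455,.0955,0]); YAW=-.031
L=lambda x,y,z: O+R.from_euler('z',YAW).apply([x,y,z])
def inv(p): return R.from_euler('z',-YAW).apply(np.array(p)-O)
def go(*pts,start=None,step=6.0,rot=None):
    s=r.read_state(); p=s['ee_pos'] if start is None else np.array(start)
    Q=R.from_quat(s['eef_rot']) if rot is None else rot
    for t in pts:
        d=Q.inv().apply(np.array(t)-p)*100; n=max(1,int(np.ceil(np.linalg.norm(d)/step)))
        print('to',np.round(t,3),n,'x',np.round(d/n,2).tolist()); p=np.array(t)
E
python3 - <<'E'
from h import *
go([.248,.5735,.30],[.6655,.116,.30],[.6655,.116,.12],[.6655,.116,.052])
E
```

```text
to [0.248 0.574 0.3  ] 2 x [-0.01, 0.0, -3.91]
to [0.666 0.116 0.3  ] 11 x [-5.13, -2.31, 0.0]
to [0.666 0.116 0.12 ] 4 x [0.0, 0.01, 4.5]
to [0.666 0.116 0.052] 2 x [0.0, 0.0, 3.4]
```

move_arm --targets '[[[0, 0, -3.9], [0, 0, 0], 100], [[0, 0, -3.9], [0, 0, 0], 100], [[-5.13, -2.31, 0], [0, 0, 0], 60], [[-5.13, -2.31, 0], [0, 0, 0], 60], [[-5.13, -2.31, 0], [0, 0, 0], 60], [[-5.13, -2.31, 0], [0, 0, 0], 60], [[-5.13, -2.31, 0], [0, 0, 0], 60], [[-5.13, -2.31, 0], [0, 0, 0], 60], [[-5.13, -2.31, 0], [0, 0, 0], 60], [[-5.13, -2.31, 0], [0, 0, 0], 60], [[-5.13, -2.31, 0], [0, 0, 0], 60], [[-5.13, -2.31, 0], [0, 0, 0], 60], [[-5.13, -2.31, 0], [0, 0, 0], 60], [[0, 0, 4.5], [0, 0, 0], 60], [[0, 0, 4.5], [0, 0, 0], 60], [[0, 0, 0], [0, 0, 0], 60], [[0, 0, 0], [0, 0, 0], 60]]'

```text
time: 2.22
ee_pos: [0.6657, 0.1169, 0.2125]
eef_rot: [0.202, 0.979, 0.0, 0.001]
ft_force: [0.8, 0.3, 1.7]
width: 0.0522
grip_force: 0.0
```

Run:
```python
from h import *
c=snap('wrist','w1.png'); print(r.read_state()['ee_pos'], r.read_state()['eef_rot'],r.read_state()['width'])
print(w2pix(c,[[.6655,.116,.085],[.662,.0165,.085],[.6655,.116,0]]))
go([.6655,.116,.12],[.6655,.116,.052])
```

```text
[0.66607461 0.11695897 0.21309896] [2.02386493e-01 9.79304423e-01 6.89478943e-04 1.44194658e-03] 0.05225935814387301
[[314.97987349 229.43403207]
 [197.96530176 273.92261942]
 [315.05999981 209.47598002]]
to [0.666 0.116 0.12 ] 2 x [0.02, -0.06, 4.65]
to [0.666 0.116 0.052] 2 x [0.01, -0.01, 3.4]
```

View pics/w1.png

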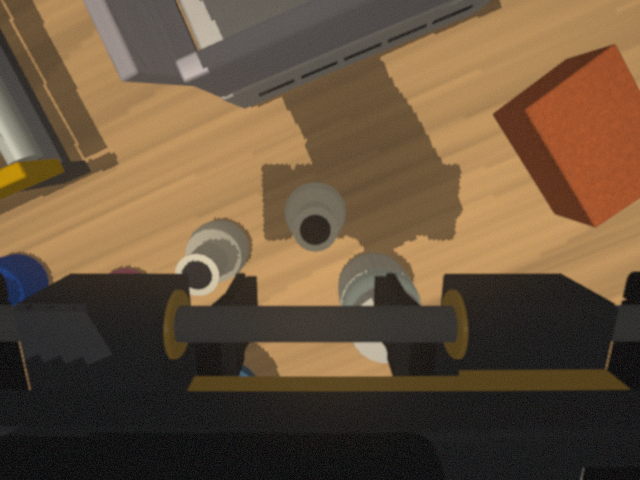

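Mouths at (315,230) and (198,273) match the predictions to within 1 px. Descending on the first vase.

move_arm --targets '[[[0, -0.1, 4.65], [0, 0, 0], 60], [[0, 0, 4.65], [0, 0, 0], 60], [[0, 0, 3.4], [0, 0, 0], 60], [[0, 0, 3.4], [0, 0, 0], 60], [[0, 0, 0], [0, 0, 0], 60], [[0, 0, 0], [0, 0, 0], 0], [[0, 0, 0], [0, 0, 0], 0], [[0, 0, 0], [0, 0, 0], 0], [[0, 0, 0], [0, 0, 0], 0], [[0, 0, 0], [0, 0, 0], 0], [[0, 0, 0], [0, 0, 0], 0]]' --grip_force 15

```text
time: 3.65
ee_pos: [0.6659, 0.1164, 0.0511]
eef_rot: [0.202, 0.979, 0.001, 0.001]
ft_force: [1.6, 2.0, 6.6]
width: 0.0317
grip_force: 15.3
```

Run:
```python
from h import *
s=r.read_state(); p=s['ee_pos']; print(p,s['width'],inv([.444,-.1967,0]))
up=p+[0,0,.17]; t=L(0,-.292+.045,0); t2=t.copy(); t[2]=up[2]; t2[2]=p[2]+.098
print(t2); go(up,t,t2)
```

```text
[0.66587074 0.11644982 0.05109786] 0.031744599032161286 [-0.00193797 -0.29240055  0.        ]
[ 0.44734423 -0.15138133  0.14909786]
to [0.666 0.116 0.221] 3 x [-0.01, 0.01, -5.67]
to [ 0.447 -0.151  0.221] 6 x [1.57, -5.54, -0.02]
to [ 0.447 -0.151  0.149] 2 x [0.01, -0.01, 3.6]
```

move_arm --targets '[[[0, 0, -5.7], [0, 0, 0], 0], [[0, 0, -5.7], [0, 0, 0], 0], [[0, 0, -5.6], [0, 0, 0], 0], [[0.8, -2.8, 0], [0, 0, 0], 0], [[1.6, -5.5, 0], [0, 0, 0], 0], [[1.6, -5.5, 0], [0, 0, 0], 0], [[1.6, -5.5, 0], [0, 0, 0], 0], [[1.6, -5.5, 0], [0, 0, 0], 0], [[1.5, -5.5, 0], [0, 0, 0], 0], [[0.7, -2.9, 0], [0, 0, 0], 0], [[0, 0, 0], [0, 0, 0], 0], [[0, 0, 2], [0, 0, 0], 0], [[0, 0, 2], [0, 0, 0], 0], [[0, 0, 1.5], [0, 0, 0], 0], [[0, 0, 0], [0, 0, 0], 0]]'

```text
time: 5.52
ee_pos: [0.4463, -0.1512, 0.1636]
eef_rot: [0.202, 0.979, -0.0, -0.001]
ft_force: [0.3, -0.0, -2.0]
width: 0.0319
grip_force: 14.7
```

Run:
```python
from h import *
s=r.read_state(); c=snap('wrist','w2.png'); snap('top','t2.png'); print(s['ee_pos'],s['width'],s['ft_force'],inv(s['ee_pos']))
```

```text
[ 0.44629492 -0.1511775   0.16358034] 0.031903591343454225 [ 0.3469326  -0.01366997 -1.96912247] [-0.00105512 -0.24682879  0.16358034]
```

View pics/w2.png

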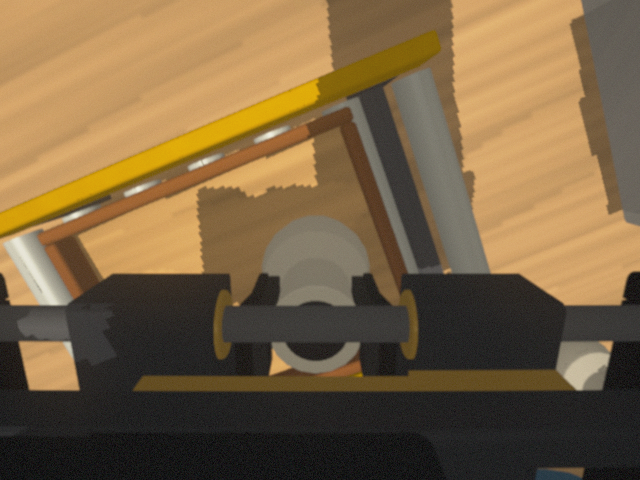

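The vase hangs upright over the tray. The tray's far rim corners are at (345,112) and (50,240), with the vase foot clear of the rim.

move_arm --targets '[[[0, 0, 0.8], [0, 0, 0], 0], [[0, 0, 0.6], [0, 0, 0], 0], [[0, 0, 0.2], [0, 0, 0], 0], [[0, 0, 0], [0, 0, 0], 0]]'

```text
time: 6.12
ee_pos: [0.4467, -0.1517, 0.1484]
eef_rot: [0.203, 0.979, -0.0, -0.0]
ft_force: [-0.4, 0.1, -1.1]
width: 0.0318
grip_force: 14.7
```

Run:
```python
from h import *
c=np.load('/tmp/wrist.npz')
for uv in [(345,112),(50,240)]: print(inv(pix2w(c,uv,.115)))
s=r.read_state(); print(s['ee_pos'],s['ft_force'])
```

```text
[-0.0712591  -0.20336636  0.115     ]
[-0.06826521 -0.3830725   0.115     ]
[ 0.44667824 -0.15171989  0.14840818] [-0.37632958  0.10928345 -1.11618778]
```

move_arm --targets '[[[0, 0, 0.1], [0, 0, 0], 0], [[0, 0, 0], [0, 0, 0], 0], [[0, 0, 0], [0, 0, 0], 55], [[0, 0, 0], [0, 0, 0], 55], [[0, 0, 0], [0, 0, 0], 55], [[0, 0, 0], [0, 0, 0], 55], [[0, 0, -3], [0, 0, 0], 55], [[0, 0, -5], [0, 0, 0], 55], [[0, 0, -3], [0, 0, 0], 55], [[0, 0, 0], [0, 0, 0], 55]]'

```text
time: 7.38
ee_pos: [0.4479, -0.152, 0.2597]
eef_rot: [0.203, 0.979, 0.0, 0.002]
ft_force: [-0.0, -0.7, -0.9]
width: 0.0479
grip_force: 0.0
```

Run:
```python
from h import *
s=r.read_state(); print(s['ee_pos'],s['width'])
c=snap('scene','s3.png'); 
i=c['image'][130:400,180:500]; cv2.imwrite('pics/s3c.png',cv2.resize(i,None,fx=2,fy=2,interpolation=cv2.INTER_CUBIC))
go([.662,.0165,s['ee_pos'][2]],[.662,.0165,.12],[.662,.0165,.051])
```

```text
[ 0.44789356 -0.15201383  0.25972595] 0.04787923376804069
to [0.662 0.016 0.26 ] 5 x [-2.61, 4.79, -0.02]
to [0.662 0.016 0.12 ] 3 x [0.01, -0.0, 4.66]
to [0.662 0.016 0.051] 2 x [0.01, -0.0, 3.45]
```

View pics/s3c.png

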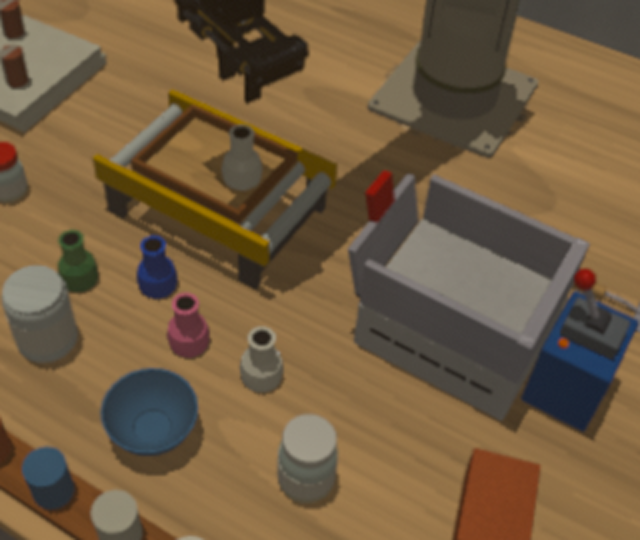

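The first vase stands upright in the tray at crop (241,165). The second vase's mouth is at full-frame (311,298), unmoved.

move_arm --targets '[[[-1.3, 2.4, 0], [0, 0, 0], 60], [[-2.6, 4.8, 0], [0, 0, 0], 60], [[-2.6, 4.8, 0], [0, 0, 0], 60], [[-2.6, 4.8, 0], [0, 0, 0], 60], [[-2.6, 4.8, 0], [0, 0, 0], 60], [[-1.35, 2.35, 0], [0, 0, 0], 60], [[0, 0, 4.7], [0, 0, 0], 60], [[0, 0, 4.7], [0, 0, 0], 60], [[0, 0, 4.6], [0, 0, 0], 60], [[0, 0, 3.4], [0, 0, 0], 60], [[0, 0, 3.4], [0, 0, 0], 60], [[0, 0, 0], [0, 0, 0], 60], [[0, 0, 0], [0, 0, 0], 0], [[0, 0, 0], [0, 0, 0], 0], [[0, 0, 0], [0, 0, 0], 0], [[0, 0, 0], [0, 0, 0], 0], [[0, 0, 0], [0, 0, 0], 0], [[0, 0, 0], [0, 0, 0], 0]]'

```text
time: 9.68
ee_pos: [0.6623, 0.0163, 0.0508]
eef_rot: [0.203, 0.979, 0.0, 0.001]
ft_force: [-1.8, -0.5, 6.8]
width: 0.0318
grip_force: 15.2
```

Run:
```python
from h import *
s=r.read_state(); p=s['ee_pos']; print(p,s['width'])
up=p+[0,0,.17]; t=L(0,-.292-.030,0); t2=t.copy(); t[2]=up[2]; t2[2]=p[2]+.098
print(t2); go(up,t,t2)
```

```text
[0.66227276 0.01626762 0.05080569] 0.031836984519032635
[ 0.4450196  -0.22634529  0.14880569]
to [0.662 0.016 0.221] 3 x [-0.01, 0.01, -5.67]
to [ 0.445 -0.226  0.221] 6 x [1.72, -5.15, -0.01]
to [ 0.445 -0.226  0.149] 2 x [0.01, -0.0, 3.6]
```

move_arm --targets '[[[0, 0, -5], [0, 0, 0], 0], [[0, 0, -5], [0, 0, 0], 0], [[0, 0, -5], [0, 0, 0], 0], [[0, 0, -5], [0, 0, 0], 0], [[0.9, -2.6, 0], [0, 0, 0], 0], [[1.7, -5.15, 0], [0, 0, 0], 0], [[1.7, -5.15, 0], [0, 0, 0], 0], [[1.7, -5.15, 0], [0, 0, 0], 0], [[1.7, -5.15, 0], [0, 0, 0], 0], [[1.7, -5.15, 0], [0, 0, 0], 0], [[0.9, -2.55, 0], [0, 0, 0], 0], [[0, 0, 0], [0, 0, 0], 0], [[0, 0, 3], [0, 0, 0], 0], [[0, 0, 3], [0, 0, 0], 0], [[0, 0, 2], [0, 0, 0], 0], [[0, 0, 1], [0, 0, 0], 0], [[0, 0, 0], [0, 0, 0], 0]]'

```text
time: 11.8
ee_pos: [0.4445, -0.2259, 0.1593]
eef_rot: [0.202, 0.979, 0.0, -0.0]
ft_force: [0.4, 0.1, -1.2]
width: 0.0321
grip_force: 14.8
```

Run:
```python
from h import *
s=r.read_state(); print(s['ee_pos'],s['width'],s['ft_force'],inv(s['ee_pos']))
go([.445,-.2263,.148])
```

```text
[ 0.44454416 -0.22589844  0.15926998] 0.03206557582968785 [ 0.409557    0.0655366  -1.18859046] [-0.00048906 -0.3215681   0.15926998]
to [ 0.445 -0.226  0.148] 1 x [-0.06, -0.02, 1.13]
```

move_arm --targets '[[[0, 0, 0.6], [0, 0, 0], 0], [[0, 0, 0.6], [0, 0, 0], 0], [[0, 0, 0], [0, 0, 0], 0], [[0, 0, 0], [0, 0, 0], 0], [[0, 0, 0], [0, 0, 0], 50], [[0, 0, 0], [0, 0, 0], 50], [[0, 0, 0], [0, 0, 0], 50], [[0, 0, 0], [0, 0, 0], 50], [[0, 0, -3], [0, 0, 0], 50], [[0, 0, -5], [0, 0, 0], 50], [[0, 0, -4], [0, 0, 0], 50], [[0, 0, 0], [0, 0, 0], 50]]'

```text
time: 13.3
ee_pos: [0.4457, -0.2271, 0.2704]
eef_rot: [0.203, 0.979, 0.0, 0.003]
ft_force: [-0.2, 0.2, -0.4]
width: 0.0435
grip_force: 0.0
```

Run:
```python
from h import *
s=r.read_state(); print(s['ee_pos'],s['joint_positions'].round(2))
Q=R.from_quat(s['eef_rot']); W=np.column_stack([[0,-1,0],[1,0,0],[0,0,-1]]) # placeholder check
y=np.array(L(1,0,0)-O); z=np.array([0,0,-1.]); x=np.cross(y,z); T=R.from_matrix(np.column_stack([x,y,z]))
print('rot',(Q.inv()*T).as_rotvec(), T.as_quat())
go(L(0,-.04,.27),rot=T)
c=snap('top'); im=c['image'][190:330,230:430]; cv2.imwrite('pics/t4.png',cv2.resize(im,None,fx=4,fy=4,interpolation=cv2.INTER_CUBIC))
snap('scene','s4.png')
```

```text
[ 0.44574196 -0.22705307  0.27044047] [-0.13  0.01  0.52  1.74 -0.01  1.39  1.55]
rot [0.00410834 0.00385327 1.19387083] [0.71798156 0.69606213 0.         0.        ]
to [0.454 0.056 0.27 ] 5 x [5.65, -0.01, 0.01]
```

View pics/s4.png

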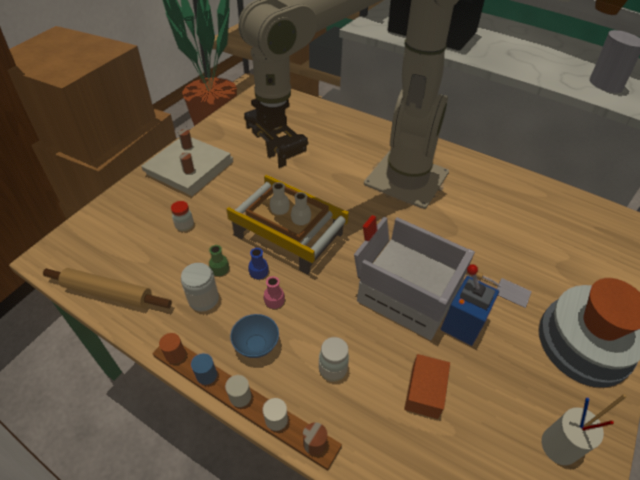

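Both vases stand upright in the tray, at (280,200) and (301,210), and the other objects are unmoved. Next I'll turn the tool and go above the door tab.

move_arm --targets '[[[0, 0, 0], [0, 0, 0.17], 50], [[0, 0, 0], [0, 0, 0.17], 60], [[0, 0, 0], [0, 0, 0.17], 60], [[0, 0, 0], [0, 0, 0.17], 60], [[0, 0, 0], [0, 0, 0.17], 60], [[0, 0, 0], [0, 0, 0.17], 60], [[0, 0, 0], [0.004, 0.004, 0.174], 100], [[2.8, 0, 0], [0, 0, 0], 100], [[5.6, 0, 0], [0, 0, 0], 100], [[5.6, 0, 0], [0, 0, 0], 100], [[5.6, 0, 0], [0, 0, 0], 100], [[5.6, 0, 0], [0, 0, 0], 100], [[2.9, 0, 0], [0, 0, 0], 100], [[0, 0, 0], [0, 0, 0], 100]]'

```text
time: 15.15
ee_pos: [0.4523, 0.0565, 0.267]
eef_rot: [0.717, 0.698, -0.001, -0.004]
ft_force: [-0.2, -0.7, -0.0]
width: 0.087
grip_force: 0.0
```

Run:
```python
from h import *
s=r.read_state(); print(s['ee_pos'],inv(s['ee_pos']),s['eef_rot'],s['joint_positions'].round(2),s['width'])
c=snap('wrist','w5.png')
for th in (0,.1,.2,.3): 
  print(th,w2pix(c,[L(x,-.006-.128*np.sin(th),.0825+.128*np.cos(th)) for x in(-.025,.025)]).round(0).tolist())
```

```text
[0.45233774 0.05652965 0.26695481] [-0.0014531  -0.03903414  0.26695481] [ 0.71653706  0.69753881 -0.00136021 -0.00352104] [-0.42 -0.07  0.19  1.82  0.01  1.4  -0.26] 0.08698485670654005
0 [[274.0, 201.0], [362.0, 202.0]]
0.1 [[275.0, 223.0], [361.0, 223.0]]
0.2 [[276.0, 243.0], [360.0, 244.0]]
0.3 [[277.0, 261.0], [359.0, 262.0]]
```

View pics/w5.png

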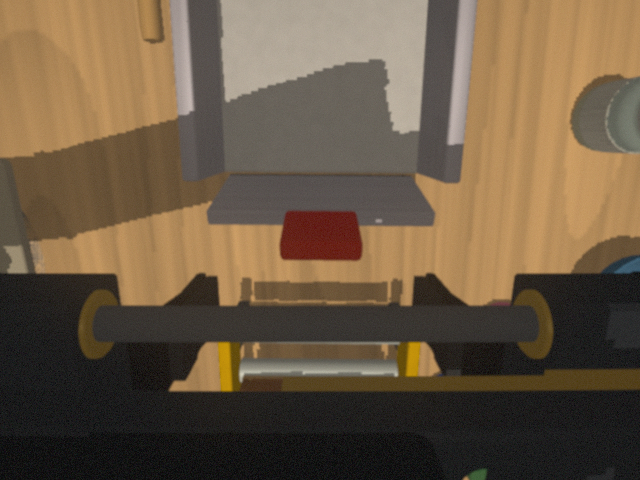

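The tab's end is at about (321,247), so θ ≈ 0.22 and the line's centre is about 1.5 mm further +x. Next I'll grip the tab across its 50 mm width and swing it down.

```bash
sed -i 's/^O=.*;/O=np.array([.4565,.0955,0]);/' h.py
python3 - <<'E'
from h import *
y=np.array(L(1,0,0)-O); z=np.array([0,0,-1.]); T=R.from_matrix(np.column_stack([np.cross(y,z),y,z]))
G=lambda t,l=.110: L(0,-.006-l*np.sin(t),.0825+l*np.cos(t)-.019)
go(G(.22)+[0,0,.03],G(.22),rot=T)
ts=np.linspace(.22,1.571,13); print(inv(r.read_state()['ee_pos']),inv(G(1.571)))
for a,b in zip(ts[:-1],ts[1:]): print(np.round(T.inv().apply(G(b)-G(a))*100,2).tolist())
E
```

```text
to [0.456 0.066 0.201] 2 x [0.54, 0.13, 3.32]
to [0.456 0.066 0.171] 1 x [0.0, 0.0, 3.0]
[-0.00265995 -0.04087745  0.26721854] [-3.71402765e-18 -1.15999998e-01  6.34775959e-02]
[-1.19, -0.0, 0.34]
[-1.15, -0.0, 0.47]
[-1.09, 0.0, 0.59]
[-1.01, 0.0, 0.71]
[-0.93, -0.0, 0.82]
[-0.83, -0.0, 0.92]
[-0.72, 0.0, 1.01]
[-0.6, -0.0, 1.08]
[-0.47, 0.0, 1.14]
[-0.34, -0.0, 1.19]
[-0.21, 0.0, 1.22]
[-0.07, 0.0, 1.24]
```

move_arm --targets '[[[0.55, 0.13, 3.3], [0, 0, 0], 100], [[0.55, 0.13, 3.3], [0, 0, 0], 100], [[0, 0, 1.5], [0, 0, 0], 100], [[0, 0, 1.5], [0, 0, 0], 100], [[0, 0, 0], [0, 0, 0], 100], [[0, 0, 0], [0, 0, 0], 0], [[0, 0, 0], [0, 0, 0], 0], [[0, 0, 0], [0, 0, 0], 0], [[0, 0, 0], [0, 0, 0], 0], [[0, 0, 0], [0, 0, 0], 0]]' --grip_force 15

```text
time: 16.45
ee_pos: [0.4554, 0.0658, 0.1727]
eef_rot: [0.718, 0.696, -0.0, -0.003]
ft_force: [-2.3, 0.2, 3.1]
width: 0.0498
grip_force: 15.0
```

Run:
```python
from h import *
s=r.read_state(); print(inv(s['ee_pos']),s['eef_rot'],s['ft_force'],s['width'],s['grip_force'])
```

```text
[-0.00019752 -0.02976077  0.17267731] [ 7.17970062e-01  6.96066993e-01 -4.00113431e-04 -3.09382489e-03] [-2.28592786  0.21291934  3.06334173] 0.049776115239832094 15.00011757016182
```

Gripped at 49.8 mm width. Swinging the door down.

move_arm --targets '[[[-1.2, 0, 0.35], [0, 0, 0], 0], [[-1.15, 0, 0.47], [0, 0, 0], 0], [[-1.1, 0, 0.6], [0, 0, 0], 0], [[-1.0, 0, 0.7], [0, 0, 0], 0], [[-0.95, 0, 0.82], [0, 0, 0], 0], [[-0.83, 0, 0.92], [0, 0, 0], 0], [[-0.72, 0, 1.0], [0, 0, 0], 0], [[-0.6, 0, 1.1], [0, 0, 0], 0], [[-0.47, 0, 1.15], [0, 0, 0], 0], [[-0.34, 0, 1.2], [0, 0, 0], 0], [[-0.2, 0, 1.22], [0, 0, 0], 0], [[-0.07, 0, 1.24], [0, 0, 0], 0], [[0, 0, 0.3], [0, 0, 0], 0], [[0, 0, 0], [0, 0, 0], 0], [[0, 0, 0], [0, 0, 0], 0]]'

```text
time: 18.32
ee_pos: [0.4524, -0.0206, 0.0616]
eef_rot: [0.718, 0.696, -0.001, -0.003]
ft_force: [-6.7, 0.5, 11.6]
width: 0.0498
grip_force: 15.0
```

Run:
```python
from h import *
s=r.read_state(); print(inv(s['ee_pos']),s['eef_rot'],s['ft_force'],s['width'],s['joint_positions'].round(2))
```

```text
[-0.00046051 -0.11616616  0.06156634] [ 7.18034494e-01  6.96001654e-01 -5.30684071e-04 -2.80733376e-03] [-6.71778222  0.53296145 11.63616051] 0.04979741624107709 [-0.32  0.12  0.28  2.09 -0.05  0.94 -0.04]
```

move_arm --targets '[[[0, 0, 0], [0, 0, 0], 90], [[0, 0, 0], [0, 0, 0], 100], [[0, 0, 0], [0, 0, 0], 100], [[0, 0, 0], [0, 0, 0], 100], [[0, 0, -3], [0, 0, 0], 100], [[0, 0, -6], [0, 0, 0], 100], [[0, 0, -6], [0, 0, 0], 100], [[0, 0, -6], [0, 0, 0], 100], [[-3, 0, 0], [0, 0, 0], 0], [[-6, 0, 0], [0, 0, 0], 0], [[-6, 0, 0], [0, 0, 0], 0], [[-6, 0, 0], [0, 0, 0], 0], [[-6, 0, 0], [0, 0, 0], 0], [[-4, 0, 0], [0, 0, 0], 0], [[0, 0, 0], [0, 0, 0], 0]]'

```text
time: 20.2
ee_pos: [0.4424, -0.3341, 0.2701]
eef_rot: [0.72, 0.694, -0.001, -0.003]
ft_force: [-0.2, 0.1, -0.0]
width: 0.0253
grip_force: 0.0
```

Run:
```python
from h import *
s=r.read_state(); p=s['ee_pos'];print(inv(p),s['eef_rot'],s['width'])
c=snap('wrist'); print('cam',inv(np.array(c['cam_to_world'])[:3,3])-inv(p))
for n,a in(('top',(190,330,120,430)),('scene',(130,330,200,500))):
    c=snap(n); i=c['image'][a[0]:a[1],a[2]:a[3]]
    cv2.imwrite(f'pics/{n}6.png',cv2.resize(i,None,fx=2.5,fy=2.5,interpolation=cv2.INTER_CUBIC))
y=np.array(L(1,0,0)-O); z=np.array([0,0,-1.]); T=R.from_matrix(np.column_stack([np.cross(y,z),y,z]))
print((R.from_quat(s['eef_rot']).inv()*T).as_rotvec())
go(L(0,-.425,p[2]),L(0,-.425,.103),rot=T)
```

```text
[-0.0007874  -0.42980497  0.27009919] [ 0.71980019  0.69417517 -0.00120353 -0.00265924] 0.025264983853100602
cam [0.00190512 0.06786295 0.16246686]
[-0.00549405 -0.00197378 -0.00524139]
to [ 0.443 -0.329  0.27 ] 1 x [0.06, -0.09, 0.01]
to [ 0.443 -0.329  0.103] 3 x [0.0, 0.0, 5.57]
```

View pics/top6.png

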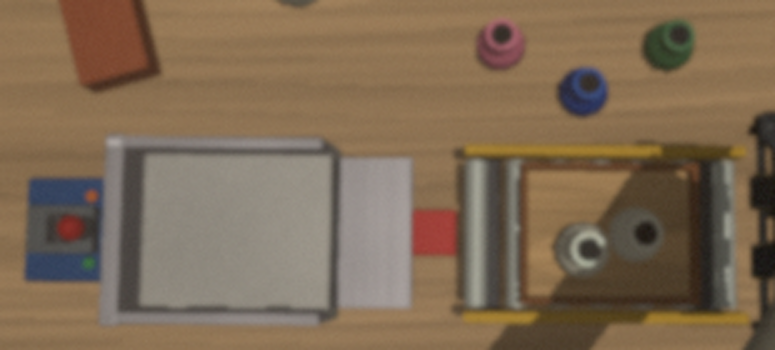

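View pics/scene6.png

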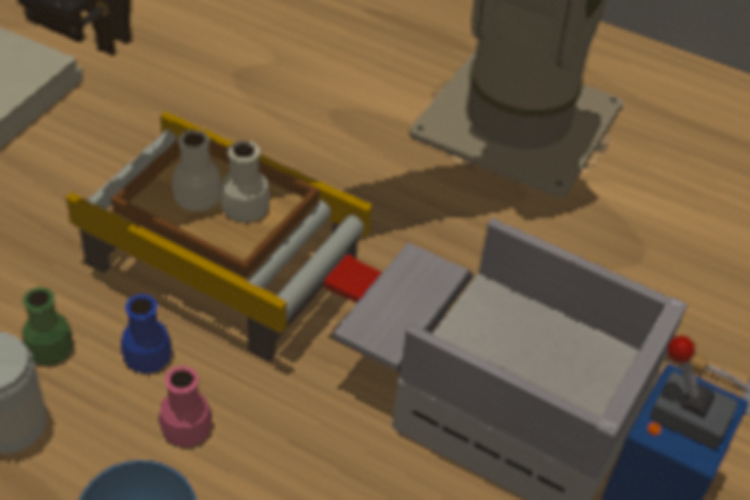

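Vase mouths are at top crop (590,249) and (646,233), about 20 mm closer together than I placed them, so one was probably nudged. The door is fully down. Now measuring.

Run:
```python
from h import *
c=np.load('/tmp/top.npz'); s=np.load('/tmp/scene.npz')
P=lambda x,y:((x+.5)/2.5-.5+120,(y+.5)/2.5-.5+190)
S=lambda x,y:((x+.5)/2.5-.5+200,(y+.5)/2.5-.5+130)
for n,x,y,z in[('v1',590,249,.181),('v2',646,233,.181),('trayL',522,168,.115),('trayR',522,300,.115),('bL',694,168,.115),('bR',694,300,.115)]: print(n,inv(pix2w(c,P(x,y),z)).round(4))
for n,x,y,z in[('v1',245,149,.181),('v2',195,140,.181),('near',246,270,.115),('right',316,196,.115),('left',116,198,.115)]: print('S',n,inv(pix2w(s,S(x,y),z)).round(4))
print(r.read_state()['time'])
```

```text
v1 [-0.0188 -0.27    0.181 ]
v2 [-0.0027 -0.326   0.181 ]
trayL [ 0.0667 -0.205   0.115 ]
trayR [-0.072  -0.2049  0.115 ]
bL [ 0.0673 -0.3877  0.115 ]
bR [-0.0715 -0.3855  0.115 ]
S v1 [-0.0208 -0.2685  0.181 ]
S v2 [-0.0019 -0.3235  0.181 ]
S near [ 0.079  -0.1989  0.115 ]
S right [-0.0609 -0.1983  0.115 ]
S left [ 0.0702 -0.3865  0.115 ]
20.35
```

The front vase was nudged to tray (-20, +23) mm but is still upright and well inside the rim, so step 1 holds as it is. Going down behind the tray and pushing gently.

move_arm --targets '[[[0, -0.2, 0], [-0.005, -0.002, -0.005], 0], [[0, 0, 5.6], [0, 0, 0], 0], [[0, 0, 5.6], [0, 0, 0], 0], [[0, 0, 3.5], [0, 0, 0], 0], [[0, 0, 2.0], [0, 0, 0], 0], [[0, 0, 0], [0, 0, 0], 0], [[0, 0, 0], [0, 0, 0], 0]]'

```text
time: 21.22
ee_pos: [0.4426, -0.3303, 0.1046]
eef_rot: [0.716, 0.698, 0.001, 0.0]
ft_force: [-0.6, 0.2, -0.4]
width: 0.0003
grip_force: 0.0
```

Run:
```python
from h import *
s=r.read_state(); print(inv(s['ee_pos']),s['eef_rot'],s['ft_force'],s['width'],s['joint_positions'].round(2))
```

```text
[-0.0006786  -0.42605931  0.10459088] [7.15967576e-01 6.98132319e-01 1.25054592e-03 3.62448723e-04] [-0.59800818  0.22534293 -0.42553139] 0.0003483776328979144 [ 0.04  0.3   0.62  1.83 -0.2   1.07  0.7 ]
```

move_arm --targets '[[[1, 0, 0.15], [0, 0, 0], 0], [[0.8, 0, 0], [0, 0, 0], 0], [[0.5, 0, 0], [0, 0, 0], 0], [[0.4, 0, 0], [0, 0, 0], 0], [[0.4, 0, 0], [0, 0, 0], 0], [[0.5, 0, 0], [0, 0, 0], 0], [[0.6, 0, 0], [0, 0, 0], 0], [[0.7, 0, 0], [0, 0, 0], 0], [[0.8, 0, 0], [0, 0, 0], 0], [[0.8, 0, 0], [0, 0, 0], 0], [[0.8, 0, 0], [0, 0, 0], 0], [[0.8, 0, 0], [0, 0, 0], 0], [[0.8, 0, 0], [0, 0, 0], 0], [[0.8, 0, 0], [0, 0, 0], 0], [[0.8, 0, 0], [0, 0, 0], 0], [[0.8, 0, 0], [0, 0, 0], 0], [[0.7, 0, 0], [0, 0, 0], 0], [[0.6, 0, 0], [0, 0, 0], 0], [[0.4, 0, 0], [0, 0, 0], 0], [[0.2, 0, 0], [0, 0, 0], 0]]'

```text
time: 23.72
ee_pos: [0.4453, -0.1982, 0.1021]
eef_rot: [0.716, 0.698, 0.001, -0.0]
ft_force: [0.8, -0.6, -0.3]
width: 0.0004
grip_force: 0.3
```

Run:
```python
from h import *
s=r.read_state(); print(inv(s['ee_pos']),s['eef_rot'],s['ft_force'],s['width'],s['joint_positions'].round(2))
c=snap('top'); i=c['image'][190:330,120:430]; cv2.imwrite('pics/top7.png',cv2.resize(i,None,fx=2.5,fy=2.5,interpolation=cv2.INTER_CUBIC))
```

```text
[-0.0020863  -0.29386933  0.10209749] [ 7.16174064e-01  6.97921055e-01  8.37112252e-04 -4.59323254e-04] [ 0.78118197 -0.57010489 -0.30820808] 0.00037235351367313345 [-0.18  0.14  0.55  1.99 -0.09  1.04  0.38]
```

View pics/top7.png

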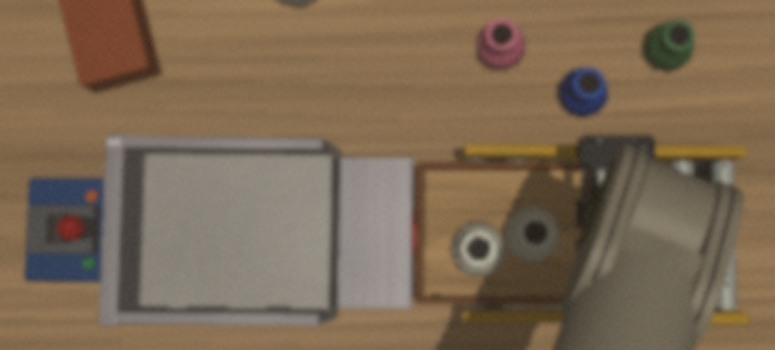

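Tray, tipped by nothing and with both vases upright at (480,248) and (536,232), has reached the door. Continuing.

move_arm --targets '[[[0.3, 0, 0], [0, 0, 0.005], 0], [[0.5, 0, 0], [0, 0, 0], 0], [[0.7, 0, 0], [0, 0, 0], 0], [[0.8, 0, 0], [0, 0, 0], 0], [[0.8, 0.05, 0], [0, 0, 0], 0], [[0.8, 0, 0], [0, 0, 0], 0], [[0.8, 0.05, 0], [0, 0, 0], 0], [[0.8, 0, 0], [0, 0, 0], 0], [[0.8, 0, 0], [0, 0, 0], 0], [[0.8, 0, 0], [0, 0, 0], 0], [[0.8, 0, 0], [0, 0, 0], 0], [[0.8, 0, 0], [0, 0, 0], 0], [[0.8, 0, 0], [0, 0, 0], 0], [[0.8, 0, 0], [0, 0, 0], 0], [[0.8, 0, 0], [0, 0, 0], 0], [[0.8, 0, 0], [0, 0, 0], 0], [[0.8, 0, 0], [0, 0, 0], 0], [[0.7, 0, 0], [0, 0, 0], 0], [[0.5, 0, 0], [0, 0, 0], 0], [[0.3, 0, 0], [0, 0, 0], 0]]'

```text
time: 26.28
ee_pos: [0.4508, -0.0563, 0.1024]
eef_rot: [0.718, 0.696, 0.001, -0.0]
ft_force: [-0.1, -4.7, -1.5]
width: 0.0004
grip_force: 1.9
```

Run:
```python
from h import *
s=r.read_state(); print(inv(s['ee_pos']),s['eef_rot'],s['ft_force'],s['joint_positions'].round(2))
```

```text
[-0.00100263 -0.15188725  0.10242363] [ 7.17920076e-01  6.96124920e-01  8.63484620e-04 -3.37724513e-04] [-0.10878893 -4.65853336 -1.46856718] [-0.38  0.06  0.42  2.06 -0.03  1.03  0.02]
```

move_arm --targets '[[[0.3, 0, 0], [0, 0, 0], 0], [[0.5, 0, 0], [0, 0, 0], 0], [[0.7, 0, 0], [0, 0, 0], 0], [[0.9, 0, 0], [0, 0, 0], 0], [[1, 0, 0], [0, 0, 0], 0], [[1, 0, 0], [0, 0, 0], 0], [[1, 0, 0], [0, 0, 0], 0], [[1, 0, 0], [0, 0, 0], 0], [[1, 0, 0], [0, 0, 0], 0], [[1, 0, 0], [0, 0, 0], 0], [[1, 0, 0], [0, 0, 0], 0], [[1, 0, 0], [0, 0, 0], 0], [[1, 0, 0], [0, 0, 0], 0], [[0.9, 0, 0], [0, 0, 0], 0], [[0.8, 0, 0], [0, 0, 0], 0], [[0.6, 0, 0], [0, 0, 0], 0], [[0.5, 0, 0], [0, 0, 0], 0], [[0.4, 0, 0], [0, 0, 0], 0], [[0.3, 0, 0], [0, 0, 0], 0], [[0, 0, 0], [0, 0, 0], 0]]'

```text
time: 28.78
ee_pos: [0.4554, 0.0928, 0.1027]
eef_rot: [0.718, 0.696, 0.001, -0.0]
ft_force: [-0.1, -1.5, -1.4]
width: 0.0007
grip_force: 0.9
```

Run:
```python
from h import *
s=r.read_state(); print(inv(s['ee_pos']),s['eef_rot'],s['ft_force'],s['joint_positions'].round(2))
```

```text
[-0.00098022 -0.00273288  0.10270962] [ 7.17878153e-01  6.96167787e-01  1.08251770e-03 -4.44891665e-04] [-0.10770779 -1.53006282 -1.3950827 ] [-0.55  0.08  0.27  2.03 -0.03  1.03 -0.3 ]
```

Creeping until the force rises against the back wall.

move_arm --targets '[[[0.2, 0, 0], [0, 0, 0], 0], [[0.2, 0, 0], [0, 0, 0], 0], [[0.2, 0, 0], [0, 0, 0], 0], [[0.2, 0, 0], [0, 0, 0], 0], [[0.2, 0, 0], [0, 0, 0], 0], [[0, 0, 0], [0, 0, 0], 0]]'

```text
time: 29.52
ee_pos: [0.4556, 0.0985, 0.1026]
eef_rot: [0.719, 0.695, -0.001, 0.001]
ft_force: [-3.2, -20.0, 7.8]
width: 0.0005
grip_force: 9.9
```

Run:
```python
from h import *
s=r.read_state(); print(inv(s['ee_pos']),s['ft_force'])
```

```text
[-0.00103164  0.00301594  0.1026223 ] [ -3.20620693 -20.01966681   7.8315756 ]
```

Home: 20 N at the expected position. Backing off and gripping the tab again.

move_arm --targets '[[[-1.5, 0, 0], [0, 0, 0], 0], [[-3, 0, 0], [0, 0, 0], 0], [[-3, 0, -3], [0, 0, 0], 100], [[-3, 0, -2], [0, 0, 0], 100], [[-1.4, 0.05, 0], [0, 0, 0], 100], [[0, 0, 0], [0, 0, 0], 100], [[0, 0, 0], [0, 0, 0], 100], [[0, 0, 0], [0, 0, 0], 100]]'

```text
time: 30.52
ee_pos: [0.4522, -0.0156, 0.1518]
eef_rot: [0.717, 0.697, 0.0, -0.001]
ft_force: [-0.3, 0.8, 0.2]
width: 0.0527
grip_force: 0.0
```

Run:
```python
from h import *
s=r.read_state(); print(inv(s['ee_pos']),s['eef_rot'],s['ft_force'],s['width'])
y=np.array(L(1,0,0)-O); z=np.array([0,0,-1.]); T=R.from_matrix(np.column_stack([np.cross(y,z),y,z]))
go(L(-.0003,-.116,.0635))
G=lambda t,l=.110: L(0,-.006-l*np.sin(t),.0825+l*np.cos(t)-.019)
ts=np.linspace(1.571,-.01,15)
for a,b in zip(ts[:-1],ts[1:]): print(np.round(T.inv().apply(G(b)-G(a))*100,2).tolist())
```

```text
[-0.00084664 -0.11122086  0.15184597] [ 7.17413171e-01  6.96647454e-01  4.42729566e-04 -6.85892731e-04] [-0.26909633  0.80590501  0.18162561] 0.052731325649464235
to [ 0.453 -0.02   0.063] 2 x [-0.25, 0.03, 4.42]
[0.07, 0.0, -1.24]
[0.21, 0.0, -1.22]
[0.35, 0.0, -1.19]
[0.48, -0.0, -1.15]
[0.6, 0.0, -1.08]
[0.72, 0.0, -1.01]
[0.83, 0.0, -0.92]
[0.93, -0.0, -0.82]
[1.02, 0.0, -0.71]
[1.09, -0.0, -0.59]
[1.15, 0.0, -0.47]
[1.2, -0.0, -0.33]
[1.23, 0.0, -0.2]
[1.24, 0.0, -0.06]
```

move_arm --targets '[[[-0.5, 0.05, 0], [0, 0, 0], 100], [[0, 0, 0], [0, 0, 0], 100], [[0, 0, 0], [0, 0, 0], 100], [[0, 0, 0], [0, 0, 0], 100], [[0, 0, 3], [0, 0, 0], 100], [[0, 0, 3], [0, 0, 0], 100], [[0, 0, 2.8], [0, 0, 0], 100], [[0, 0, 0], [0, 0, 0], 100], [[0, 0, 0], [0, 0, 0], 0], [[0, 0, 0], [0, 0, 0], 0], [[0, 0, 0], [0, 0, 0], 0], [[0, 0, 0], [0, 0, 0], 0], [[0, 0, 0], [0, 0, 0], 0], [[0, 0, 0], [0, 0, 0], 0]]' --grip_force 15

```text
time: 32.28
ee_pos: [0.4525, -0.0215, 0.0646]
eef_rot: [0.718, 0.696, 0.001, -0.001]
ft_force: [-3.7, -0.1, 5.0]
width: 0.0501
grip_force: 15.0
```

Run:
```python
from h import *
s=r.read_state(); print(inv(s['ee_pos']),s['eef_rot'],s['ft_force'],s['width'],s['grip_force'])
```

```text
[-0.00036315 -0.11704046  0.06463772] [ 7.18040657e-01  6.96000460e-01  6.49073611e-04 -7.43599472e-04] [-3.69270652 -0.06092709  5.03826834] 0.05008935455346254 15.000036950223148
```

Gripped. Swinging the door up.

move_arm --targets '[[[0.07, 0, -1.24], [0, 0, 0], 0], [[0.2, 0, -1.22], [0, 0, 0], 0], [[0.35, 0, -1.2], [0, 0, 0], 0], [[0.48, 0, -1.15], [0, 0, 0], 0], [[0.6, 0, -1.1], [0, 0, 0], 0], [[0.72, 0, -1.0], [0, 0, 0], 0], [[0.83, 0, -0.92], [0, 0, 0], 0], [[0.93, 0, -0.82], [0, 0, 0], 0], [[1.02, 0, -0.7], [0, 0, 0], 0], [[1.1, 0, -0.6], [0, 0, 0], 0], [[1.15, 0, -0.47], [0, 0, 0], 0], [[1.2, 0, -0.33], [0, 0, 0], 0], [[1.23, 0, -0.2], [0, 0, 0], 0], [[1.24, 0, -0.06], [0, 0, 0], 0], [[0.3, 0, 0], [0, 0, 0], 0], [[0, 0, 0], [0, 0, 0], 0]]'

```text
time: 34.28
ee_pos: [0.4563, 0.0917, 0.1757]
eef_rot: [0.718, 0.696, 0.0, 0.0]
ft_force: [-4.6, -7.8, 3.9]
width: 0.0499
grip_force: 15.0
```

Run:
```python
from h import *
s=r.read_state(); print(inv(s['ee_pos']),s['eef_rot'],s['ft_force'],s['width'],s['grip_force'])
```

```text
[-6.31640886e-05 -3.78573902e-03  1.75674738e-01] [7.18094125e-01 6.95945910e-01 3.32731838e-04 8.24282631e-05] [-4.60885143 -7.81573715  3.89492286] 0.0498949490106593 14.989143402781337
```

move_arm --targets '[[[0.3, 0, 0], [0, 0, 0], 0], [[0.2, 0, 0], [0, 0, 0], 0], [[0, 0, 0], [0, 0, 0], 0], [[0, 0, 0], [0, 0, 0], 0]]'

```text
time: 34.78
ee_pos: [0.4564, 0.0935, 0.1754]
eef_rot: [0.719, 0.695, -0.001, 0.001]
ft_force: [-5.2, -20.2, 5.4]
width: 0.0498
grip_force: 15.0
```

Run:
```python
from h import *
s=r.read_state(); print(inv(s['ee_pos']),s['ft_force'])
```

```text
[-6.48936924e-05 -2.01342670e-03  1.75400704e-01] [ -5.22291705 -20.16586446   5.35192977]
```

move_arm --targets '[[[0, 0, 0], [0, 0, 0], 100], [[0, 0, 0], [0, 0, 0], 100], [[0, 0, 0], [0, 0, 0], 100], [[0, 0, 0], [0, 0, 0], 100], [[0, 0, 0], [0, 0, 0], 100], [[0, 0, -4], [0, 0, 0], 100], [[0, 0, -5], [0, 0, 0], 100], [[0, 0, 0], [0, 0, 0], 0], [[5, 0, 0], [0, 0, 0], 0], [[5, 0, 0], [0, 0, 0], 0], [[5, 0, 0], [0, 0, 0], 0], [[4.5, 0, 0], [0, 0, 0], 0], [[0, 0, 0], [0, 0, 0], 0], [[0, 0, 0], [0, 0, 0], 0], [[0, 0, 0], [0, 0, 0], 0]]'

```text
time: 36.65
ee_pos: [0.4628, 0.2909, 0.2649]
eef_rot: [0.719, 0.695, 0.001, -0.0]
ft_force: [0.2, 0.6, -1.0]
width: 0.0149
grip_force: 0.0
```

Run:
```python
from h import *
s=r.read_state(); print(inv(s['ee_pos']),s['width'],'ball',inv([.464,.3366,.203]))
go(L(-.001,.2,.188))
c=snap('scene','s9.png'); i=c['image'][150:330,320:540]; cv2.imwrite('pics/s9c.png',cv2.resize(i,None,fx=3,fy=3,interpolation=cv2.INTER_CUBIC))
```

```text
[2.29627302e-04 1.95513210e-01 2.64933582e-01] 0.014922443638669024 ball [2.34935828e-05 2.41216623e-01 2.03000000e-01]
to [0.462 0.295 0.188] 2 x [0.22, -0.06, 3.85]
```

View pics/s9c.png

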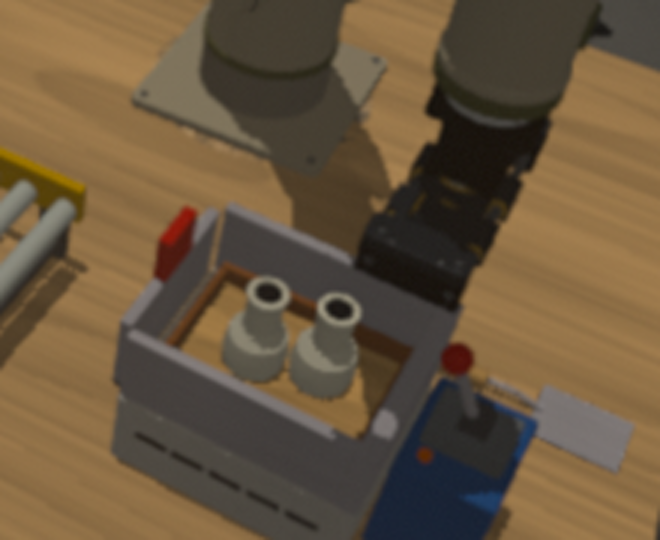

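The picture shows the door shut with the tab at (177,243), the tray home, and both vases upright at (269,290) and (339,308). The switch ball at (458,358) is still off. Throwing the switch.

move_arm --targets '[[[0, 0, 4], [0, 0, 0], 0], [[0, 0, 3.6], [0, 0, 0], 0], [[0, 0, 0], [0, 0, 0], 0], [[1, 0, 0], [0, 0, 0], 0], [[1, 0, 0], [0, 0, 0], 0], [[1, 0, 0], [0, 0, 0], 0], [[1, 0, 0], [0, 0, 0], 0], [[1, 0, 0], [0, 0, 0], 0], [[1, 0, 0], [0, 0, 0], 0], [[1, 0, 0], [0, 0, 0], 0], [[1, 0, 0], [0, 0, 0], 0], [[0.7, 0, 0], [0, 0, 0], 0], [[0.4, 0, 0], [0, 0, 0], 0], [[0.2, 0, 0], [0, 0, 0], 0], [[0, 0, 0], [0, 0, 0], 0], [[0, 0, 0], [0, 0, 0], 0]]'

```text
time: 38.7
ee_pos: [0.4652, 0.3809, 0.1886]
eef_rot: [0.719, 0.695, -0.003, 0.001]
ft_force: [-6.2, -16.7, 5.8]
width: 0.0007
grip_force: 8.0
```

Run:
```python
from h import *
s=r.read_state(); print(inv(s['ee_pos']),s['ft_force'])
```

```text
[-1.06269054e-04  2.85526948e-01  1.88607791e-01] [ -6.23304244 -16.67983272   5.82206862]
```

The switch is at its stop (16.7 N at y = 0.2855, as predicted). Retreating, then checking.

move_arm --targets '[[[-1.5, 0, 0], [0, 0, 0], 0], [[-1.5, 0, -3], [0, 0, 0], 0], [[0, 0, -6], [0, 0, 0], 0], [[0, 0, -6], [0, 0, 0], 0], [[-3, -3, 0], [0, 0, 0], 0], [[0, 0, 0], [0, 0, 0], 0], [[0, 0, 0], [0, 0, 0], 0], [[0, 0, 0], [0, 0, 0], 0]]'

```text
time: 39.7
ee_pos: [0.4336, 0.3264, 0.3386]
eef_rot: [0.718, 0.696, 0.001, -0.0]
ft_force: [-0.6, 0.2, 0.7]
width: 0.0003
grip_force: 0.0
```

Run:
```python
from h import *
c=snap('scene','s10.png'); i=c['image'][130:350,180:520]; cv2.imwrite('pics/s10c.png',cv2.resize(i,None,fx=2.3,fy=2.3,interpolation=cv2.INTER_CUBIC))
print(r.read_state()['ee_pos'], r.read_state()['ft_force'])
```

```text
[0.43364221 0.32633804 0.33863998] [ 0.44685383  0.25757555 -0.81390718]
```

View pics/s10c.png

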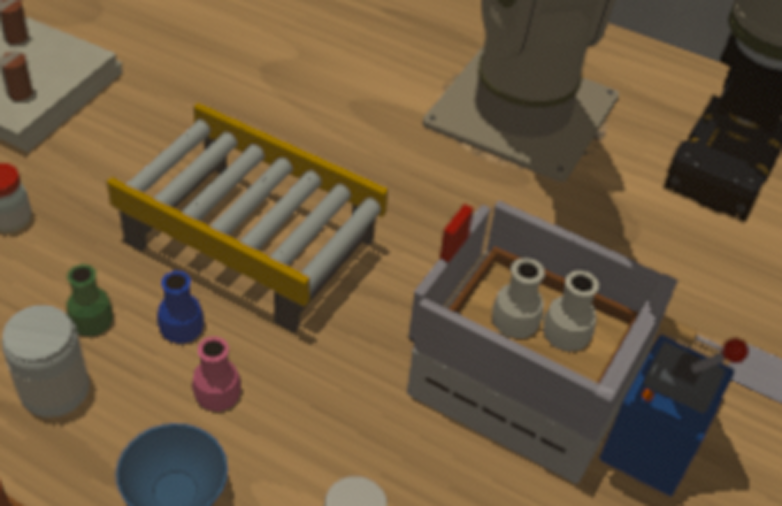

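The switch now leans to the on side, with its ball at (735,350). The door is shut, the tray is home and both vases are upright. Handing in.

```bash
python3 -c "
from bench import r
print(r.close_job())"
```

```text
the job is handed in; nothing more can be done
None
```

I handed the job in at about 40 s: both white vases stand upright on the tray, which is home in the bay, the door is shut, the switch is on, and the green vase and other bench items look undisturbed; no verdict was returned.

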